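Make up the finishing kit and the forming kit

TASK

Make up two student kits at the jeweller's bench. The finishing kit goes in the long white tray with three compartments: the flat round tin in the compartment at the end with the pull tab, the square lacquer bottle in the middle, the grit jar in the other end; the forming kit goes in the short white tray with two compartments: the notched wooden bench pin lying flat in the wider one, the steel doming block in the narrower one. Keep everything the right way up as it is now, set each thing down on the floor of its compartment rather than dropping it, and leave the two knobbly white plaster casts where they are.

Things in the scene. Friction and masses are not known exactly. Their poses are not given: they have to be found in the camera images.
- lacquer: Square glass lacquer bottle standing upright: glass body 34 x 34 mm and 42 mm high with paper labels on two sides, then a short shoulder and a slim round white cap 19 mm across; 81 mm high overall, 110 g or so. Origin: centre of its underside, z up, x and y square to the sides of the body. Grip it by the glass body.
- grit_jar: Round glass jar of grit with a white screw lid, standing upright: 44 mm diameter, 50 mm high, about 120 g. Origin: centre of its underside, z up.
- tin: Flat round aluminium tin, closed: 55 mm diameter, 26 mm high, about 90 g. Origin: centre of its underside, z up.
- bench_pin: Wooden bench pin lying flat: 95 mm long (x), 45 mm wide (y), 25 mm thick, with a V notch open at its +x end between two prongs. It is solid from x = -47 to +7 mm; grip it across its width near x = -12 mm, about its centre of mass. About 70 g. Origin: centre of its underside, x along its length towards the notch, z up.
- doming_block: Steel doming block, a 42 mm cube with dark round hollows on its faces (four of different sizes on top), heavy, about 0.56 kg (up to 0.75 kg): grip it firmly. Origin: centre of its underside, z up, x and y square to its sides.
- long_tray: Long white plastic tray with dark rubber floor, fixed: 228 (x) by 78 mm (y); floor 4 mm above the bench; walls and dividers 3 mm thick, tops 10 mm above the bench. Three compartments, each 72 x 72 mm inside, centres at x = -75, 0, +75 mm, y = 0. A flat rounded pull tab sticks out 36 mm beyond the -x end. Origin: centre of its underside, x along its length away from the tab, z up.
- short_tray: Short white plastic tray with dark rubber floor, fixed: 121 (x) by 159 mm (y); floor 4 mm above the bench; walls and divider 3 mm thick, tops 10 mm above the bench. Two compartments, both 115 mm long (x) inside: wider one 90 mm in y, centre at y = +31.5 mm; narrower one 60 mm in y, centre at y = -46.5 mm. The pin fits with its length along x, either way round. Origin: underside centre, z up.
- cast_a: Knobbly white plaster cast, like a lump of coral, about 50 mm across and 50 mm high, loose: leave it alone. Origin: centre of its underside.
- cast_b: Second, slightly smaller knobbly white plaster cast, about 45 mm across and 45 mm high, loose: leave it alone. Origin: centre of its underside.

How it is judged:
At the end, for the whole second after the job is handed in: Tin, lacquer bottle and grit jar in the tab-end, middle and other end compartments of the long tray, pin and block in the wider and narrower ones of the short tray, each at rest, within 0.1 rad of upright, underside within 3.5 mm of the tray floor; casts moved less than 30 mm (x of tin in the frame of long_tray between -0.09 and -0.06 m and y of tin in the frame of long_tray between -0.015 and 0.015 m and z of tin in the frame of long_tray between 0.001 and 0.0075 m and angle between each of tin, lacquer, grit_jar, bench_pin, doming_block's own z axis and vertical below 0.1 rad and linear speed of each of tin, lacquer, grit_jar, bench_pin, doming_block below 0.02 m/s and angular speed of each of tin, lacquer, grit_jar, bench_pin, doming_block below 0.2 rad/s and x of lacquer in the frame of long_tray between -0.023 and 0.023 m and y of lacquer in the frame of long_tray between -0.023 and 0.023 m and z of lacquer in the frame of long_tray between 0.001 and 0.0075 m and x of grit_jar in the frame of long_tray between 0.056 and 0.094 m and y of grit_jar in the frame of long_tray between -0.019 and 0.019 m and z of grit_jar in the frame of long_tray between 0.001 and 0.0075 m and x of bench_pin in the frame of short_tray between -0.017 and 0.017 m and y of bench_pin in the frame of short_tray between 0.0045 and 0.0585 m and z of bench_pin in the frame of short_tray between 0.001 and 0.0075 m and x of doming_block in the frame of short_tray between -0.041 and 0.041 m and y of doming_block in the frame of short_tray between -0.0605 and -0.0325 m and z of doming_block in the frame of short_tray between 0.001 and 0.0075 m and distance of each of cast_a, cast_b from where it was at the start of the episode below 0.03 m); the robot touches nothing.
It fails at once if a plaster cast was pushed more than 30 mm from its place (distance of any of cast_a, cast_b from where it was at the start of the episode above 0.03 m).
It fails at once if a thing was dropped: in free fall more than 30 mm above the bench ((contact force between lacquer and anything else below 0.01 N and height (world z) of lacquer above 0.03 m) or (contact force between grit_jar and anything else below 0.01 N and height (world z) of grit_jar above 0.03 m) or (contact force between tin and anything else below 0.01 N and height (world z) of tin above 0.03 m) or (contact force between bench_pin and anything else below 0.01 N and height (world z) of bench_pin above 0.03 m) or (contact force between doming_block and anything else below 0.01 N and height (world z) of doming_block above 0.03 m)).
It also fails if it takes over 128 s, if anything falls off the work surface, if the arm or the gripper's body presses on something with over 40 N, if the wrist force passes 120 N, or if a joint passes its speed limit or range.

ROBOT

A 6-joint arm with a two-finger parallel gripper is mounted at the origin on the work surface. World frame = base frame: x ahead of the robot, y to its left, z up, the work surface at z = 0. Lengths are in m, angles in rad, forces in N, time in s.
With the tool pointing down it reaches from about 0.3 to 0.825 m from the base axis. Payload 5.4 kg.
Tool frame: the origin (TCP) lies at the very end of the fingers, on their centre line; the grasp point (between the pads) lies bot.grip_depth behind it (bot.grip_depth is the distance from the TCP to the grasp point, in m); z points along the fingers, y is the line along which they close (so a half turn about z gives the same grasp; the last joint's range is limited). The gripper opens to 92 mm and grips with 3 to 60 N. Pads are 20 mm wide; open, the fingers measure 128 mm over their backs; the gripper's body (75 mm by 189 mm) begins 69 mm behind the grasp point.
Start: joints at [-1.548, 0.158, 1.597, -0, 1.386, -0.21], TCP at [0.133, -0.559, 0.215] pointing down, gripper open.
Joint ranges: [-2.91, 2.91], [-0.94, 2.29], [0.18, 2.7], [-1.29, 4.43], [0.17, 2.64], [-3, 3]. Speed limits (rad/s): [2.57, 2.57, 3.14, 3.14, 3.14, 3.14].

INTERFACE

Orientations are given as a rotation vector (axis times angle).
In Python, from bench import bot gives the robot as it stands. The module is installed in compiled form; this text tells all that it offers.
- The arm moves only by the tool arm_command, never from a script. Its argument "moves" is a list of rows, each an object with "offset": the shift along the tool's x, y, z as a fraction of full scale, a list of three; "turn": the turn, a rotation vector about the tool's x, y, z as a fraction of full scale, a list of three. A call has 1 to 8 rows; each row shifts and turns the commanded pose from where the row before left it, along the tool's axes as they then stand; what a row does not reach is not made up. Full scale, the value 1, is 0.4 m for a shift and 120 degrees for a turn. A row lasts 1/8 s, in which the tool goes at most 62.5 mm and 10.7 degrees, less where a joint would pass 70% of its speed; a pose out of reach is approached as far as the arm can. A call with a number of a shift or a turn outside -1 to 1 is refused whole. A call with a gripper value outside its range is refused whole. "grip" is the opening, from 0 (shut) to 1 (fully open), set as the call begins (left out, the last holds). The fingers move at their own pace and stop on an object; "grip_force" is the grip in N (left out, the last holds). Time passes only in rows, so rows that do not move let the fingers close. It gives the time, the measured TCP pose, the force, the opening and the grip force at its end, in the units of the state.
- bot.get_state(): the state, without advancing time (a new reading comes with each control period).
- bot.read_camera(name): name is "side" or "top"; returns a dict with "color" (420x560x3 uint8, red, green, blue), "range_z" (420x560 float32, m along the optical axis (not along the pixel's ray), 0 where there is no reading), "fx", "fy", "cx", "cy" (pixels), "dist_coeffs" ([k1, k2, p1, p2, k3] as OpenCV has them; the pictures are not rectified), "rvec" (rotation vector, rad) and "tvec" (3), from world to camera coordinates, as OpenCV has them. Camera axes: x right, y down, z forward; pixel columns grow to the right and rows downward; lengths in m; the calibration is good to about 2 mm. A picture is of the moment at which its call begins.
- bot.job_done(): hands the job in; it is judged then, once.
Trained networks look in the newest picture that a camera, given by its name, has taken for a name from the list of things; names that differ only in an ending like _2 or _b are one class to them, and where a whole thing is asked for, a point or a joint stands for the part that bears it (a point fixed in the world has none). Each returns a list of dicts, best first, with "p" (0 to 1); they miss things now and then, are a little off and sometimes report something else, mostly with a low value. They report only what shows in the picture. A call takes as long as a camera call.
- bot.look_for(camera, label): "bbox" ([left, top, right, bottom] in pixels, round what is visible of it).
- bot.outline_of(camera, label): "mask" (420x560 bool, what is visible of it) and "bbox" ([left, top, right, bottom] in pixels, round what is visible of it).
- bot.tip_of(camera, label): "at" ([column, row] in pixels: a listed point, or the origin of a listed thing).
The state is a dict: "time_s": time; "qpos": joint angles; "qd": joint speeds; "tau": joint torques, N m; "tcp_pos": TCP position; "eef_rot": TCP orientation; "ft_force": force on the tool from outside, world axes, zero at the start; "torque": the same for the moment, N m; "finger_gap": finger opening in m; "grasp_force": force on a finger pad.
Only numpy, scipy, OpenCV 4.12 (cv2) and the standard library are available. Lean on these libraries where they do the work, as an engineer would, in place of code of your own. Each camera call takes 0.05 s, during which the arm holds its last target. There are 200 camera calls.

## Working session

There is one attempt and no reset: what is moved stays moved. The work goes in short steps, Python scripts to look and compute and a tool call to move; the robot and the scene stay as the last step left them, time stands still between calls to the robot, and variables do not carry over. Pictures are saved under pics/ and viewed, at most 14 in all, crops included, and the job is handed in when it is done.

Besides the shell and the picture viewer there is one more tool, called after ">>>" as name([rows], argument=value, ...), one row to a line, values as JSON. arm_command: Moves the arm, as the interface text tells. Shift numbers are shares of 0.4 m and turn numbers shares of 120 degrees, none past 1 either way. Its arguments: {"type":"object","properties":{"moves":{"type":"array"},"grip":{"type":"number"},"grip_force":{"type":"number"}},"required":["moves"]}

```bash
mkdir -p pics; cat > h.py <<'E'
import numpy as np, cv2
from bench import bot
from scipy.spatial.transform import Rotation as R
def cam(n):
    c=bot.read_camera(n); c['K']=np.array([[c['fx'],0,c['cx']],[0,c['fy'],c['cy']],[0,0,1]]); c['D']=np.array(c['dist_coeffs'],float)
    c['R']=cv2.Rodrigues(np.array(c['rvec'],float))[0]; c['t']=np.array(c['tvec'],float).ravel(); return c
def cloud(c):
    h,w=c['range_z'].shape
    u,v=np.meshgrid(np.arange(w),np.arange(h))
    p=cv2.undistortPoints(np.stack([u,v],-1).reshape(-1,1,2).astype(np.float64),c['K'],c['D']).reshape(h,w,2)
    z=c['range_z'].astype(float); P=np.dstack([p[...,0]*z,p[...,1]*z,z])
    return (P-c['t'])@c['R']
def save(n,c,boxes=()):
    im=cv2.cvtColor(c['color'],cv2.COLOR_RGB2BGR)
    cv2.imwrite('pics/'+n,im)
E
python3 - <<'E'
from h import *
np.set_printoptions(precision=4,suppress=True)
for n in ('top','side'):
    c=cam(n); save(n+'0.png',c); X=cloud(c); print(n,'campos',-c['R'].T@c['t'])
    for l in ['lacquer','grit_jar','tin','bench_pin','doming_block','long_tray','short_tray','cast_a']:
        for o in bot.outline_of(n,l)[:2]:
            m=o['mask']&(c['range_z']>0); p=X[m]
            if len(p)<5: continue
            zt=np.percentile(p[:,2],95); t=p[p[:,2]>zt-.006]
            r=cv2.minAreaRect((t[:,:2]*1000).astype(np.float32))
            print(l,round(o['p'],2),np.round(o['bbox']),'ztop',round(zt,4),'rect',np.round(r[0],1),np.round(r[1],1),round(r[2],1), 'med',np.median(t,0))
print(bot.grip_depth, bot.get_state())
E
```

```text
top campos [ 0.4601 -0.0001  0.8512]
lacquer 0.71 [320. 253. 338. 270.] ztop 0.0806 rect [478.1 -98.7] [16.9 17.1] 0.5 med [ 0.4773 -0.0982  0.0796]
grit_jar 0.9 [311. 154. 335. 178.] ztop 0.0509 rect [671.6 -84.3] [38.2 34.8] 0.7 med [ 0.6713 -0.0853  0.0489]
tin 0.71 [229. 256. 256. 282.] ztop 0.0272 rect [460.6  75.1] [52.1 52.9] 1.7 med [0.4603 0.0746 0.025 ]
bench_pin 0.88 [273. 198. 305. 247.] ztop 0.026 rect [556.4 -18.4] [44.9 94. ] 69.3 med [ 0.5505 -0.0154  0.0237]
doming_block 0.63 [215. 143. 239. 167.] ztop 0.0429 rect [692.9 114.3] [40.3 41.5] 1.6 med [0.6927 0.1144 0.0408]
doming_block 0.28 [214. 201. 230. 224.] ztop 0.0481 rect [579.7 129.8] [15.5 38. ] 84.1 med [0.5893 0.1306 0.0465]
long_tray 0.77 [399. 206. 445. 340.] ztop 0.0098 rect [ 461.3 -289.7] [ 81.4 264.6] 89.6 med [ 0.4423 -0.2891  0.0066]
short_tray 0.91 [ 88. 201. 179. 276.] ztop 0.0091 rect [519.4 307.1] [162.3 122. ] 74.2 med [0.5169 0.3051 0.0044]
short_tray 0.21 [334. 210. 354. 227.] ztop 0.0432 rect [ 558.1 -130.2] [33.9 20.6] 90.0 med [ 0.5584 -0.1287  0.0415]
cast_a 0.81 [212. 198. 232. 223.] ztop 
[... 897 characters left out ...]

cast_a 0.81 [299. 157. 316. 181.] ztop 0.0422 rect [ 559.6 -128.1] [34.7 22.3] 86.2 med [ 0.5602 -0.1307  0.0401]
cast_a 0.58 [210. 242. 238. 280.] ztop 0.0483 rect [578.5 130.5] [18.  35.2] 85.3 med [0.5873 0.1334 0.0469]
0.0187 {'time_s': 0.9, 'qpos': array([-1.5481,  0.1584,  1.597 ,  0.    ,  1.3862, -0.2101]), 'qd': array([-0.0009,  0.0006,  0.0012, -0.0001, -0.    , -0.0004]), 'tau': array([ -0.0014, -38.5566, -32.2373,   0.0701,   0.0305,  -0.    ]), 'tcp_pos': array([ 0.1326, -0.5595,  0.2146]), 'eef_rot': array([3.1203, 0.3648, 0.    ]), 'ft_force': array([-0.8534, -0.4499, -0.2162]), 'torque': array([ 0.0154,  0.0373, -0.0192]), 'grasp_force': 0.0, 'finger_gap': 0.091766403191087}
```

```bash
python3 - <<'E'
import cv2
a=cv2.imread('pics/top0.png')[120:360,60:470]; cv2.imwrite('pics/t.png',cv2.resize(a,(800,468),interpolation=cv2.INTER_CUBIC))
b=cv2.imread('pics/side0.png')[110:420,90:500]; cv2.imwrite('pics/s.png',cv2.resize(b,(790,597),interpolation=cv2.INTER_CUBIC))
E
```

```text
(no output)
```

View pics/t.png

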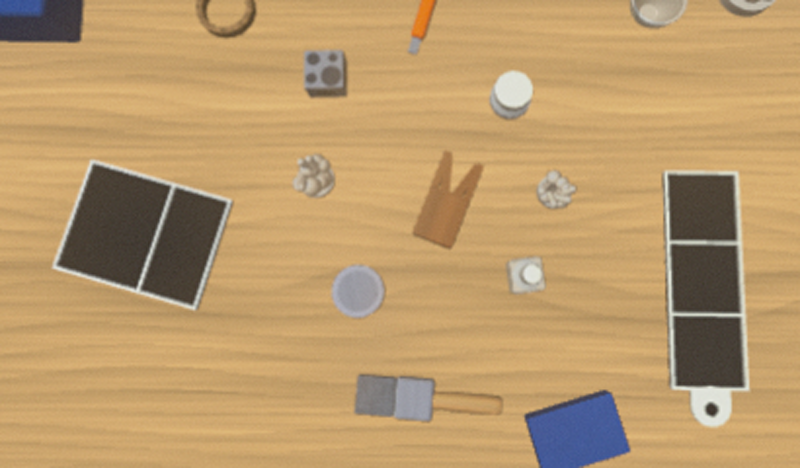

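View pics/s.png

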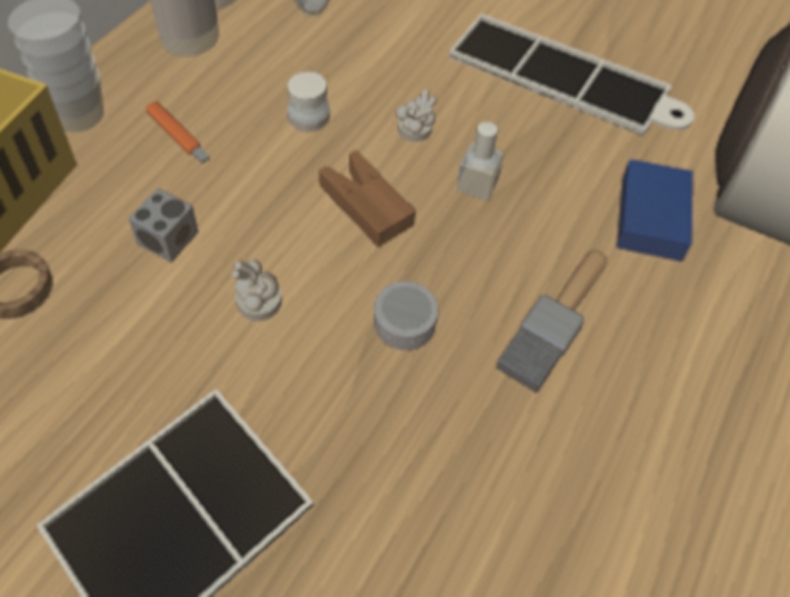

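The top view shows the long tray with its tab nearest the robot (crop 710,405). The short tray's wider compartment is on the left (+y). The pin's notch points up and to the right. The network outlines agree with the picture. Next I refine the tray poses and yaws, and work out the first move.

```bash
cat > fit.py <<'E'
from h import *
from scipy.optimize import minimize
def proj(c,P):
    return cv2.projectPoints(P,np.array(c['rvec'],float),np.array(c['tvec'],float),c['K'],c['D'])[0].reshape(-1,2)
def lines(L):
    return np.vstack([np.linspace(a,b,60) for a,b in L])
def tray(kind):
    z=.010
    if kind=='long':
        w,h=112.5,37.5; L=[((-w,-h),(w,-h)),((-w,h),(w,h))]+[((x,-h),(x,h)) for x in(-w,-37.5,37.5,w)]
    else:
        w,h=59,78; L=[((-w,y),(w,y)) for y in(-h,-15,h)]+[((x,-h),(x,h)) for x in(-w,w)]
    p=lines([(np.array(a,float),np.array(b,float)) for a,b in L])/1000
    return np.c_[p,np.full(len(p),z)]
E
python3 - <<'E'
from fit import *
np.set_printoptions(precision=4,suppress=True)
cs={n:cam(n) for n in('top','side')}
for kind,x0 in(('long',[.479,-.289,.03]),('short',[.519,.307,-.27])):
    M=tray(kind)
    for n,c in cs.items():
        g=cv2.GaussianBlur(c['color'].min(2).astype(np.float32),(0,0),1.0)
        def f(x):
            ca,sa=np.cos(x[2]),np.sin(x[2]); P=M.copy(); P[:,0]=x[0]+ca*M[:,0]-sa*M[:,1]; P[:,1]=x[1]+sa*M[:,0]+ca*M[:,1]
            q=proj(c,P).astype(np.float32)
            return -cv2.remap(g,q[:,:1],q[:,1:],cv2.INTER_LINEAR).mean()
        r=minimize(f,x0,method='Nelder-Mead',options=dict(initial_simplex=np.array([x0]+[np.add(x0,d) for d in np.diag([.006,.006,.06])])))
        print(kind,n,r.x,np.degrees(r.x[2]),r.fun,f(x0))
# yaw of box things: vertical-face free, from top points
for l,zr in(('lacquer',(.015,.042)),('doming_block',(.037,.05))):
    pts=[]
    for n,c in cs.items():
        X=cloud(c); o=bot.outline_of(n,l)
        if not o: print('none',n,l);continue
        m=o[0]['mask']&(c['range_z']>0); p=X[m]; print(n,l,o[0]['p'],np.round(o[0]['bbox']))
        p=p[(p[:,2]>zr[0])&(p[:,2]<zr[1])]; pts.append(p)
        r=cv2.minAreaRect((p[:,:2]*1000).astype(np.float32)); print(r)
    p=np.vstack(pts); print('both',cv2.minAreaRect((p[:,:2]*1000).astype(np.float32)))
E
```

```text
long top [ 0.4781 -0.2886  0.0021] 0.1210253064174751 -158.8263397216797 -148.00711
long side [ 0.477  -0.2879 -0.0033] -0.1889676546665402 -130.54396057128906 -122.52431
short top [ 0.5194  0.3069 -0.2708] -15.514665770792359 -156.30523681640625 -155.93312
short side [ 0.519   0.3063 -0.2737] -15.681251476440547 -118.9370346069336 -116.89112
top lacquer 0.79 [321. 252. 338. 268.]
((477.65216064453125, -98.57073974609375), (34.579463958740234, 33.36415100097656), 6.918310642242432)
side lacquer 0.86 [327. 172. 353. 215.]
((477.60015869140625, -96.51765441894531), (35.36251449584961, 32.40269088745117), 8.440268516540527)
both ((477.6108093261719, -97.78147888183594), (35.22218322753906, 34.95763397216797), 7.11592960357666)
top doming_block 0.96 [215. 143. 238. 167.]
((693.8094482421875, 114.30169677734375), (42.72263717651367, 41.544288635253906), 1.5366770029067993)
side doming_block 0.94 [155. 209. 194. 242.]
((692.284912109375, 115.4588851928711), (43.061832427978516, 42.36805725097656), 1.0082149505615234)
both ((693.0023803710938, 115.07649230957031), (44.298500061035156, 43.130313873291016), 1.5201443433761597)
```

>>> arm_command([
  {"offset":[0,0,0],"turn":[0,0,0.055]},
  {"offset":[0,0,0],"turn":[0,0,0.0561]},
  {"offset":[0,0,0],"turn":[0,0,0]},
], grip=1)

```text
time_s: 1.58
tcp_pos: [0.1326, -0.5595, 0.2146]
eef_rot: [-3.142, -0.002, -0.0]
ft_force: [-1.2, 0.5, -0.2]
finger_gap: 0.0917
grasp_force: 0.0
```

>>> arm_command([
  {"offset":[0.08,-0.11,0],"turn":[0,0,0]},
  {"offset":[0.08,-0.11,0],"turn":[0,0,0]},
  {"offset":[0.08,-0.11,0],"turn":[0,0,0]},
  {"offset":[0.08,-0.11,0],"turn":[0,0,0]},
  {"offset":[0.08,-0.11,0],"turn":[0,0,0]},
  {"offset":[0.08,-0.11,0],"turn":[0,0,0]},
  {"offset":[0.08,-0.11,0],"turn":[0,0,0]},
  {"offset":[0.08,-0.11,0],"turn":[0,0,-0.058]},
])

```text
time_s: 2.58
tcp_pos: [0.3895, -0.206, 0.2149]
eef_rot: [3.134, 0.199, 0.001]
ft_force: [0.6, -0.7, 0.8]
finger_gap: 0.0918
grasp_force: 0.0
```

>>> arm_command([
  {"offset":[0,0,0],"turn":[0,0,0]},
])

```text
time_s: 2.7
tcp_pos: [0.3899, -0.2048, 0.2147]
eef_rot: [-3.135, -0.204, -0.001]
ft_force: [0.0, -1.5, -0.2]
finger_gap: 0.092
grasp_force: 0.0
```

>>> arm_command([
  {"offset":[0.084,-0.079,0],"turn":[0,0,0]},
  {"offset":[0.084,-0.079,0],"turn":[0,0,0]},
  {"offset":[0.084,-0.08,0],"turn":[0,0,0]},
  {"offset":[0,0,0.12],"turn":[0,0,0]},
  {"offset":[0,0,0.12],"turn":[0,0,0]},
  {"offset":[0,0,0.12],"turn":[0,0,0]},
  {"offset":[0,0,0.1],"turn":[0,0,0]},
  {"offset":[0,0,0.054],"turn":[0,0,0]},
])

```text
time_s: 3.7
tcp_pos: [0.4753, -0.1014, 0.0067]
eef_rot: [-3.135, -0.19, 0.005]
ft_force: [-0.7, -0.3, 2.1]
finger_gap: 0.0918
grasp_force: 0.0
```

>>> arm_command([
  {"offset":[0,0,0],"turn":[0,0,0]},
  {"offset":[0,0,0],"turn":[0,0,0]},
  {"offset":[0,0,0],"turn":[0,0,0]},
  {"offset":[0,0,0],"turn":[0,0,0]},
  {"offset":[0,0,0],"turn":[0,0,0]},
  {"offset":[0,0,0],"turn":[0,0,0]},
], grip=0, grip_force=15)

```text
time_s: 4.45
tcp_pos: [0.4772, -0.1006, 0.0092]
eef_rot: [-3.136, -0.191, -0.0]
ft_force: [0.2, 1.8, 0.7]
finger_gap: 0.0343
grasp_force: 1.1
```

>>> arm_command([
  {"offset":[0,0,0],"turn":[0,0,0]},
  {"offset":[0,0,0],"turn":[0,0,0]},
  {"offset":[0,0,-0.025],"turn":[0,0,0]},
  {"offset":[0,0,-0.1],"turn":[0,0,0]},
  {"offset":[0,0,-0.1],"turn":[0,0,0]},
  {"offset":[0,0,0],"turn":[0,0,0.06]},
  {"offset":[0,0,0],"turn":[0,0,0]},
  {"offset":[0,0,0],"turn":[0,0,0]},
])

```text
time_s: 5.45
tcp_pos: [0.4765, -0.1005, 0.0984]
eef_rot: [-3.141, 0.003, 0.002]
ft_force: [-0.4, -0.8, -1.2]
finger_gap: 0.0341
grasp_force: 15.0
```

```bash
cat >> h.py <<'E'
def to(x,y,z,yaw=0):
    "fractions to go from the present pose, turn last: world shift in tool axes"
    s=bot.get_state(); Rm=R.from_rotvec(s['eef_rot']); yw=np.degrees(np.arctan2(Rm.as_matrix()[1,0],Rm.as_matrix()[0,0]))
    d=Rm.inv().apply(np.array([x,y,z])-s['tcp_pos'])/.4
    print('yaw',round(yw,2),'tilt',np.round(np.degrees(Rm.as_matrix()[:2,2]),2),'offset',np.round(d,4),'turn_z',round(((yw-yaw+180)%360-180)/120,4),'gap',s['finger_gap'],s['grasp_force'],s['tcp_pos'],s['time_s'])
E
python3 -c "
from h import *
to(.4775,-.288,.11,0)"
```

```text
yaw -0.12 tilt [-0.07  0.03] offset [ 0.0034  0.4688 -0.0292] turn_z -0.001 gap 0.03412835203175675 14.993391931056976 [ 0.47649483 -0.1004613   0.09843054] 5.45
```

>>> arm_command([
  {"offset":[0,0.11,0],"turn":[0,0,0]},
  {"offset":[0.003,0.13,0],"turn":[0,0,0]},
  {"offset":[0,0.13,0],"turn":[0,0,0]},
  {"offset":[0,0.099,0],"turn":[0,0,0]},
  {"offset":[0,0,0.09],"turn":[0,0,0]},
  {"offset":[0,0,0.09],"turn":[0,0,0]},
  {"offset":[0,0,0.015],"turn":[0,0,0]},
  {"offset":[0,0,0],"turn":[0,0,0]},
])

```text
time_s: 6.45
tcp_pos: [0.4776, -0.2882, 0.0211]
eef_rot: [-3.141, 0.005, 0.001]
ft_force: [1.0, 0.2, -0.5]
finger_gap: 0.0338
grasp_force: 15.0
```

>>> arm_command([
  {"offset":[0,0,0],"turn":[0,0,0]},
])

```text
time_s: 6.58
tcp_pos: [0.4786, -0.2891, 0.0227]
eef_rot: [3.14, -0.005, 0.003]
ft_force: [0.0, -0.3, -0.4]
finger_gap: 0.0337
grasp_force: 15.0
```

```bash
python3 -c "
from h import *
to(.4775,-.288,.0135,0)
c=cam('side'); save('s1.png',c)
a=cv2.imread('pics/s1.png')[100:240,280:480]; cv2.imwrite('pics/s1c.png',cv2.resize(a,(800,560),interpolation=cv2.INTER_CUBIC))"
```

```text
yaw -0.2 tilt [ 0.12 -0.12] offset [-0.0029 -0.0029  0.023 ] turn_z -0.0017 gap 0.03372367558037876 14.993451833724976 [ 0.47863666 -0.28914963  0.02270452] 6.575
```

View pics/s1c.png

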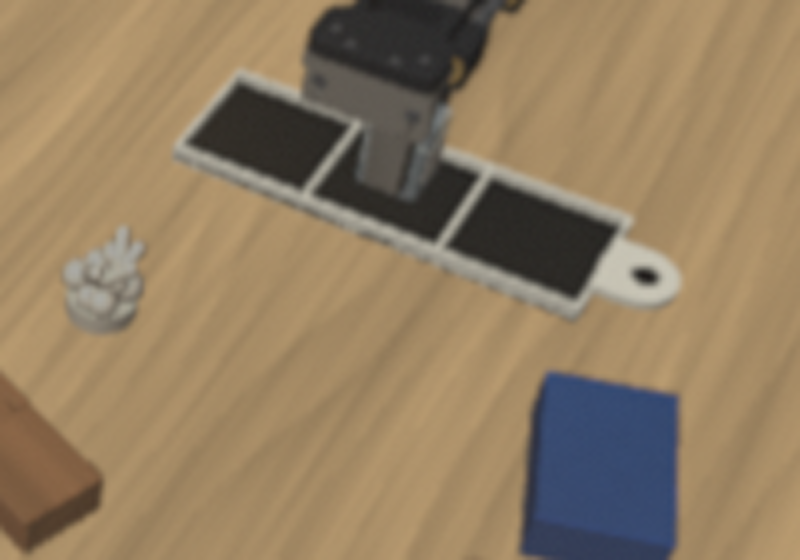

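The bottle is held, centred over the middle compartment (crop 400,180). Now I lower it slowly.

>>> arm_command([
  {"offset":[0,0,0.01],"turn":[0,0,0]},
  {"offset":[0,0,0.008],"turn":[0,0,0]},
  {"offset":[0,0,0],"turn":[0,0,0]},
])

```text
time_s: 7.0
tcp_pos: [0.4773, -0.2881, 0.0135]
eef_rot: [-3.141, 0.006, 0.001]
ft_force: [0.3, 0.3, -2.3]
finger_gap: 0.0337
grasp_force: 15.0
```

>>> arm_command([
  {"offset":[0,0,0.003],"turn":[0,0,0]},
  {"offset":[0,0,0],"turn":[0,0,0]},
])

```text
time_s: 7.25
tcp_pos: [0.4776, -0.2884, 0.0132]
eef_rot: [-3.141, 0.006, 0.0]
ft_force: [-2.8, 0.9, 5.6]
finger_gap: 0.0338
grasp_force: 15.0
```

>>> arm_command([
  {"offset":[0,0,0],"turn":[0,0,0]},
  {"offset":[0,0,0],"turn":[0,0,0]},
  {"offset":[0,0,0],"turn":[0,0,0]},
  {"offset":[0,0,0],"turn":[0,0,0]},
  {"offset":[0,0,-0.07],"turn":[0,0,0]},
  {"offset":[0,0,-0.1],"turn":[0,0,0]},
  {"offset":[0,0,-0.08],"turn":[0,0,0]},
  {"offset":[0,0,0],"turn":[0,0,0]},
], grip=1)

```text
time_s: 8.25
tcp_pos: [0.4792, -0.2899, 0.1155]
eef_rot: [3.137, -0.006, 0.007]
ft_force: [-0.2, 0.0, 0.3]
finger_gap: 0.0922
grasp_force: 0.0
```

```bash
python3 -c "
from h import *
to(.6698,-.0848,.11,0)"
```

```text
yaw -0.23 tilt [ 0.26 -0.25] offset [ 0.4742 -0.5148  0.0137] turn_z -0.0019 gap 0.0921632483363895 0.0 [ 0.47924293 -0.28991117  0.11550111] 8.25
```

>>> arm_command([
  {"offset":[0.08,-0.085,0],"turn":[0,0,0]},
  {"offset":[0.08,-0.085,0],"turn":[0,0,0]},
  {"offset":[0.08,-0.085,0],"turn":[0,0,0]},
  {"offset":[0.08,-0.085,0],"turn":[0,0,0]},
  {"offset":[0.08,-0.085,0],"turn":[0,0,0]},
  {"offset":[0.08,-0.085,0],"turn":[0,0,0]},
  {"offset":[0,0,0],"turn":[0,0,0]},
  {"offset":[0,0,0],"turn":[0,0,0]},
])

```text
time_s: 9.25
tcp_pos: [0.6692, -0.0852, 0.1108]
eef_rot: [-3.141, 0.006, 0.004]
ft_force: [0.8, 0.2, 0.6]
finger_gap: 0.092
grasp_force: 0.0
```

```bash
python3 -c "
from h import *
to(.6698,-.0848,.009,0)"
```

```text
yaw -0.23 tilt [-0.16  0.02] offset [ 0.0022 -0.001   0.2545] turn_z -0.0019 gap 0.09196193634247432 0.0 [ 0.66920617 -0.08524669  0.11078412] 9.25
```

>>> arm_command([
  {"offset":[0,0,0.11],"turn":[0,0,0]},
  {"offset":[0,0,0.1],"turn":[0,0,0]},
  {"offset":[0,0,0.044],"turn":[0,0,0]},
  {"offset":[0,0,0],"turn":[0,0,0]},
  {"offset":[0,0,0],"turn":[0,0,0]},
])

```text
time_s: 9.88
tcp_pos: [0.6717, -0.0859, 0.0131]
eef_rot: [3.141, -0.007, 0.005]
ft_force: [0.2, -0.8, 0.6]
finger_gap: 0.0917
grasp_force: 0.0
```

>>> arm_command([
  {"offset":[0,0,0],"turn":[0,0,0]},
  {"offset":[0,0,0],"turn":[0,0,0]},
  {"offset":[0,0,0],"turn":[0,0,0]},
  {"offset":[0,0,0],"turn":[0,0,0]},
  {"offset":[0,0,0],"turn":[0,0,0]},
  {"offset":[0,0,0],"turn":[0,0,0]},
  {"offset":[0,0,0],"turn":[0,0,0]},
], grip=0)

```text
time_s: 10.75
tcp_pos: [0.6704, -0.0851, 0.011]
eef_rot: [3.142, -0.006, -0.0]
ft_force: [1.0, -0.1, 0.6]
finger_gap: 0.043
grasp_force: 15.0
```

>>> arm_command([
  {"offset":[0,0,-0.02],"turn":[0,0,0]},
  {"offset":[0,0,-0.1],"turn":[0,0,0]},
  {"offset":[0,0,-0.11],"turn":[0,0,0]},
  {"offset":[-0.05,0.087,0],"turn":[0,0,0]},
  {"offset":[-0.06,0.105,0],"turn":[0,0,0]},
  {"offset":[-0.06,0.105,0],"turn":[0,0,0]},
  {"offset":[-0.06,0.105,0],"turn":[0,0,0]},
  {"offset":[-0.065,0.105,0],"turn":[0,0,0]},
])

```text
time_s: 11.75
tcp_pos: [0.5507, -0.2886, 0.1035]
eef_rot: [3.141, -0.006, 0.001]
ft_force: [0.3, 0.3, -1.2]
finger_gap: 0.043
grasp_force: 15.0
```

>>> arm_command([
  {"offset":[0,0,0],"turn":[0,0,0]},
  {"offset":[0,0,0],"turn":[0,0,0]},
  {"offset":[0,0,0],"turn":[0,0,0]},
])

```text
time_s: 12.12
tcp_pos: [0.5521, -0.2863, 0.103]
eef_rot: [-3.141, 0.004, -0.0]
ft_force: [-0.1, -0.0, -2.2]
finger_gap: 0.0431
grasp_force: 15.0
```

```bash
python3 -c "
from h import *
to(.5525,-.288,.015,0)"
```

```text
yaw -0.15 tilt [0.   0.02] offset [0.001  0.0043 0.2201] turn_z -0.0012 gap 0.0430635123246976 14.999911920167506 [ 0.55211766 -0.28629352  0.10304057] 12.125
```

>>> arm_command([
  {"offset":[0,0.003,0.1],"turn":[0,0,0]},
  {"offset":[0,0,0.09],"turn":[0,0,0]},
  {"offset":[0,0,0.015],"turn":[0,0,0]},
  {"offset":[0,0,0.007],"turn":[0,0,0]},
  {"offset":[0,0,0],"turn":[0,0,0]},
  {"offset":[0,0,0.005],"turn":[0,0,0]},
  {"offset":[0,0,0],"turn":[0,0,0]},
  {"offset":[0,0,0],"turn":[0,0,0]},
])

```text
time_s: 13.12
tcp_pos: [0.5516, -0.2888, 0.0165]
eef_rot: [3.141, -0.006, 0.001]
ft_force: [-0.1, 1.0, -1.7]
finger_gap: 0.0426
grasp_force: 15.0
```

>>> arm_command([
  {"offset":[0,0,0.003],"turn":[0,0,0]},
  {"offset":[0,0,0],"turn":[0,0,0]},
  {"offset":[0,0,0],"turn":[0,0,0]},
])

```text
time_s: 13.5
tcp_pos: [0.5515, -0.2886, 0.015]
eef_rot: [3.142, -0.006, -0.0]
ft_force: [0.4, -0.2, -0.7]
finger_gap: 0.0431
grasp_force: 15.0
```

>>> arm_command([
  {"offset":[0,0,0.002],"turn":[0,0,0]},
  {"offset":[0,0,0],"turn":[0,0,0]},
  {"offset":[0,0,0],"turn":[0,0,0]},
])

```text
time_s: 13.88
tcp_pos: [0.5516, -0.2886, 0.0149]
eef_rot: [-3.142, 0.006, 0.0]
ft_force: [-3.2, 1.2, 4.9]
finger_gap: 0.0427
grasp_force: 15.0
```

>>> arm_command([
  {"offset":[0,0,0],"turn":[0,0,0]},
  {"offset":[0,0,0],"turn":[0,0,0]},
  {"offset":[0,0,0],"turn":[0,0,0]},
  {"offset":[0,0,0],"turn":[0,0,0]},
  {"offset":[0,0,-0.07],"turn":[0,0,0]},
  {"offset":[0,0,-0.1],"turn":[0,0,0]},
  {"offset":[0,0,-0.08],"turn":[0,0,0]},
  {"offset":[0,-0.06,0],"turn":[0,0,0]},
], grip=1)

```text
time_s: 14.88
tcp_pos: [0.5535, -0.2665, 0.1175]
eef_rot: [3.137, -0.01, 0.009]
ft_force: [0.2, 0.8, -0.5]
finger_gap: 0.0918
grasp_force: 0.0
```

>>> arm_command([
  {"offset":[-0.03,-0.12,0],"turn":[0,0,0]},
  {"offset":[-0.03,-0.12,0],"turn":[0,0,0]},
  {"offset":[-0.03,-0.12,0],"turn":[0,0,0]},
  {"offset":[-0.03,-0.12,0],"turn":[0,0,0]},
  {"offset":[-0.03,-0.12,0],"turn":[0,0,0]},
  {"offset":[-0.03,-0.12,0],"turn":[0,0,0]},
  {"offset":[-0.05,-0.13,0],"turn":[0,0,0]},
  {"offset":[0,0,0],"turn":[0,0,0]},
])

```text
time_s: 15.88
tcp_pos: [0.4576, 0.0794, 0.112]
eef_rot: [-3.14, -0.002, 0.007]
ft_force: [-0.2, -0.5, -0.1]
finger_gap: 0.0919
grasp_force: 0.0
```

>>> arm_command([
  {"offset":[0,0,0],"turn":[0,0,0]},
  {"offset":[0,0,0],"turn":[0,0,0]},
])

```text
time_s: 16.12
tcp_pos: [0.4611, 0.0749, 0.1138]
eef_rot: [3.141, -0.009, -0.001]
ft_force: [0.2, -0.9, -0.4]
finger_gap: 0.0921
grasp_force: 0.0
```

```bash
python3 -c "
from h import *
to(.46,.0756,.009,0)"
```

```text
yaw -0.32 tilt [-0.03 -0.01] offset [-0.0026 -0.0017  0.262 ] turn_z -0.0026 gap 0.09211403665688887 0.0 [0.4610931  0.0749184  0.11379416] 16.125
```

>>> arm_command([
  {"offset":[-0.002,-0.001,0.11],"turn":[0,0,0]},
  {"offset":[0,0,0.1],"turn":[0,0,0]},
  {"offset":[0,0,0.052],"turn":[0,0,0]},
  {"offset":[0,0,0],"turn":[0,0,0]},
  {"offset":[0,0,0],"turn":[0,0,0]},
  {"offset":[0,0,0],"turn":[0,0,0]},
])

```text
time_s: 16.88
tcp_pos: [0.4616, 0.0758, 0.0107]
eef_rot: [3.141, -0.007, 0.004]
ft_force: [0.4, -0.1, -0.1]
finger_gap: 0.0921
grasp_force: 0.0
```

>>> arm_command([
  {"offset":[0,0,0],"turn":[0,0,0]},
  {"offset":[0,0,0],"turn":[0,0,0]},
  {"offset":[0,0,0],"turn":[0,0,0]},
  {"offset":[0,0,0],"turn":[0,0,0]},
  {"offset":[0,0,0],"turn":[0,0,0]},
  {"offset":[0,0,0],"turn":[0,0,0]},
  {"offset":[0,0,0],"turn":[0,0,0]},
], grip=0)

```text
time_s: 17.75
tcp_pos: [0.4602, 0.0761, 0.0094]
eef_rot: [3.142, -0.006, -0.0]
ft_force: [-0.9, 0.4, 1.1]
finger_gap: 0.0544
grasp_force: 15.0
```

>>> arm_command([
  {"offset":[0,0,-0.02],"turn":[0,0,0]},
  {"offset":[0,0,-0.1],"turn":[0,0,0]},
  {"offset":[0,0,-0.1],"turn":[0,0,0]},
  {"offset":[-0.01,0.07,0],"turn":[0,0,0]},
  {"offset":[-0.02,0.12,0],"turn":[0,0,0]},
  {"offset":[-0.02,0.12,0],"turn":[0,0,0]},
  {"offset":[-0.02,0.12,0],"turn":[0,0,0]},
  {"offset":[-0.02,0.12,0],"turn":[0,0,0]},
])

```text
time_s: 18.75
tcp_pos: [0.4229, -0.1452, 0.0979]
eef_rot: [3.141, -0.007, 0.001]
ft_force: [-0.1, -0.0, -1.6]
finger_gap: 0.0544
grasp_force: 15.0
```

>>> arm_command([
  {"offset":[-0.02,0.12,0],"turn":[0,0,0]},
  {"offset":[-0.02,0.12,0],"turn":[0,0,0]},
  {"offset":[-0.014,0.12,0],"turn":[0,0,0]},
  {"offset":[0,0,0],"turn":[0,0,0]},
  {"offset":[0,0,0],"turn":[0,0,0]},
  {"offset":[0,0,0],"turn":[0,0,0]},
])

```text
time_s: 19.5
tcp_pos: [0.4012, -0.2862, 0.0972]
eef_rot: [-3.141, 0.004, 0.001]
ft_force: [0.4, -0.8, -1.5]
finger_gap: 0.0542
grasp_force: 15.0
```

```bash
python3 -c "
from h import *
to(.4025,-.288,.0134,0)"
```

```text
yaw -0.15 tilt [-0.02  0.05] offset [0.0033 0.0047 0.2095] turn_z -0.0013 gap 0.05417548272800325 14.99992311000824 [ 0.40121537 -0.28620064  0.09722013] 19.5
```

>>> arm_command([
  {"offset":[0.001,0.003,0.1],"turn":[0,0,0]},
  {"offset":[0,0,0.08],"turn":[0,0,0]},
  {"offset":[0,0,0.015],"turn":[0,0,0]},
  {"offset":[0,0,0.008],"turn":[0,0,0]},
  {"offset":[0,0,0.004],"turn":[0,0,0]},
  {"offset":[0,0,0],"turn":[0,0,0]},
  {"offset":[0,0,0],"turn":[0,0,0]},
])

```text
time_s: 20.38
tcp_pos: [0.4019, -0.2892, 0.0152]
eef_rot: [3.141, -0.006, 0.001]
ft_force: [0.4, -0.2, -0.9]
finger_gap: 0.0542
grasp_force: 15.0
```

>>> arm_command([
  {"offset":[0,0,0.002],"turn":[0,0,0]},
  {"offset":[0,0,0],"turn":[0,0,0]},
  {"offset":[0,0,0],"turn":[0,0,0]},
])

```text
time_s: 20.75
tcp_pos: [0.4015, -0.2888, 0.0138]
eef_rot: [-3.142, 0.007, 0.0]
ft_force: [-0.8, 0.8, -1.3]
finger_gap: 0.0543
grasp_force: 15.0
```

>>> arm_command([
  {"offset":[0,0,0.002],"turn":[0,0,0]},
  {"offset":[0,0,0],"turn":[0,0,0]},
  {"offset":[0,0,0],"turn":[0,0,0]},
])

```text
time_s: 21.12
tcp_pos: [0.4016, -0.2889, 0.0134]
eef_rot: [3.142, -0.006, -0.0]
ft_force: [-1.6, 1.2, 5.1]
finger_gap: 0.0545
grasp_force: 15.0
```

>>> arm_command([
  {"offset":[0,0,0],"turn":[0,0,0]},
  {"offset":[0,0,0],"turn":[0,0,0]},
  {"offset":[0,0,0],"turn":[0,0,0]},
  {"offset":[0,0,0],"turn":[0,0,0]},
  {"offset":[0,0,-0.07],"turn":[0,0,0]},
  {"offset":[0,0,-0.1],"turn":[0,0,0]},
  {"offset":[0,0,-0.09],"turn":[0,0,0]},
  {"offset":[0,-0.06,0],"turn":[0,0,0.06]},
], grip=1)

```text
time_s: 22.12
tcp_pos: [0.4036, -0.2676, 0.1207]
eef_rot: [3.129, -0.211, 0.009]
ft_force: [0.3, 1.5, -0.9]
finger_gap: 0.0917
grasp_force: 0.0
```

>>> arm_command([
  {"offset":[0,0,0],"turn":[0,0,0.06]},
  {"offset":[0,0,0],"turn":[0,0,0.055]},
  {"offset":[0,0,0],"turn":[0,0,0]},
])

```text
time_s: 22.5
tcp_pos: [0.4016, -0.2648, 0.117]
eef_rot: [3.088, -0.577, 0.0]
ft_force: [0.5, 0.6, 0.2]
finger_gap: 0.0919
grasp_force: 0.0
```

```bash
python3 -c "
from h import *
to(.5455,-.0137,.115,-21)
c=cam('side'); save('s2.png',c)
a=cv2.imread('pics/s2.png')[100:240,280:480]; cv2.imwrite('pics/s2c.png',cv2.resize(a,(800,560),interpolation=cv2.INTER_CUBIC))"
```

```text
yaw -21.16 tilt [ 0. -0.] offset [ 0.1089 -0.7152  0.005 ] turn_z -0.0013 gap 0.09193275416179562 0.0 [ 0.40162488 -0.2647618   0.11699556] 22.5
```

View pics/s2c.png

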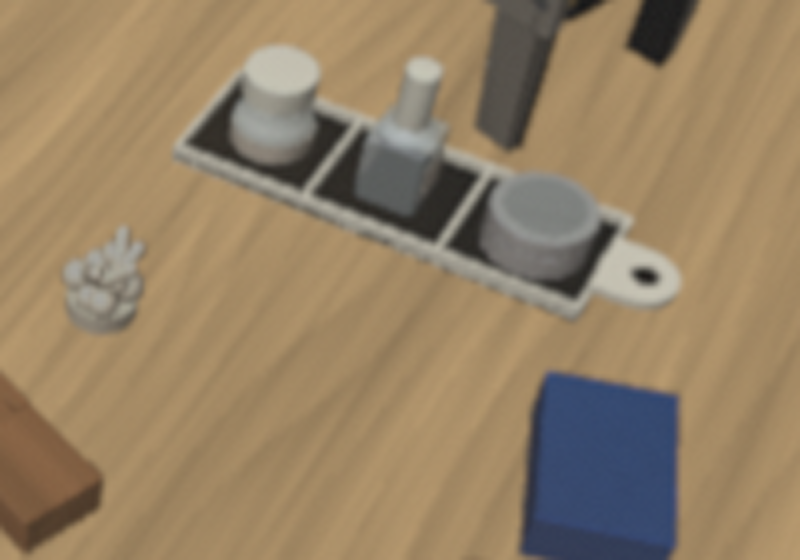

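All three finishing items stand upright in their compartments: jar (275,105), bottle (400,140) and tin (540,225). The pin is next.

>>> arm_command([
  {"offset":[0.018,-0.119,0],"turn":[0,0,0]},
  {"offset":[0.018,-0.119,0],"turn":[0,0,0]},
  {"offset":[0.018,-0.119,0],"turn":[0,0,0]},
  {"offset":[0.018,-0.119,0],"turn":[0,0,0]},
  {"offset":[0.018,-0.119,0],"turn":[0,0,0]},
  {"offset":[0.019,-0.12,0],"turn":[0,0,0]},
  {"offset":[0,0,0],"turn":[0,0,0]},
  {"offset":[0,0,0],"turn":[0,0,0]},
])

```text
time_s: 23.55
tcp_pos: [0.5455, -0.0144, 0.1167]
eef_rot: [3.088, -0.577, -0.001]
ft_force: [-0.3, 0.3, 0.1]
finger_gap: 0.092
grasp_force: 0.0
```

```bash
python3 -c "
from h import *
to(.5455,-.0137,.009,-21)"
```

```text
yaw -21.16 tilt [-0.05 -0.02] offset [-0.0004 -0.0018  0.2693] turn_z -0.0013 gap 0.09200850561554634 0.0 [ 0.54548388 -0.01438857  0.11673694] 23.55
```

>>> arm_command([
  {"offset":[0,-0.001,0.11],"turn":[0,0,0]},
  {"offset":[0,0,0.11],"turn":[0,0,0]},
  {"offset":[0,0,0.05],"turn":[0,0,0]},
  {"offset":[0,0,0],"turn":[0,0,0]},
  {"offset":[0,0,0],"turn":[0,0,0]},
  {"offset":[0,0,0],"turn":[0,0,0]},
])

```text
time_s: 24.3
tcp_pos: [0.5472, -0.0143, 0.0106]
eef_rot: [3.088, -0.579, 0.004]
ft_force: [0.4, 0.6, 0.5]
finger_gap: 0.0923
grasp_force: 0.0
```

>>> arm_command([
  {"offset":[0,0,0],"turn":[0,0,0]},
  {"offset":[0,0,0],"turn":[0,0,0]},
  {"offset":[0,0,0],"turn":[0,0,0]},
  {"offset":[0,0,0],"turn":[0,0,0]},
  {"offset":[0,0,0],"turn":[0,0,0]},
  {"offset":[0,0,0],"turn":[0,0,0]},
  {"offset":[0,0,0],"turn":[0,0,0]},
], grip=0, grip_force=20)

```text
time_s: 25.18
tcp_pos: [0.5459, -0.0136, 0.009]
eef_rot: [-3.088, 0.579, 0.0]
ft_force: [-0.3, -0.5, -0.1]
finger_gap: 0.0448
grasp_force: 20.0
```

```bash
python3 -c "
from h import *
a=np.radians(-15.6); ca,sa=np.cos(a),np.sin(a)
T=lambda x,y:(.5192+ca*x-sa*y,.3066+sa*x+ca*y)
print(T(-.012,.0315),T(0,-.0465))
p=T(-.012,.0315)
to(p[0],p[1],.1,-15.6)"
```

```text
(np.float64(0.516113023547809), np.float64(0.3401666587015094)) (np.float64(0.5066952283413901), np.float64(0.26181294064390886))
yaw -21.23 tilt [-0.01  0.  ] offset [-0.3899 -0.7974 -0.2276] turn_z -0.0469 gap 0.044841092527226845 19.99976009130478 [ 0.54594441 -0.01362391  0.0089511 ] 25.175
```

>>> arm_command([
  {"offset":[0,0,-0.02],"turn":[0,0,0]},
  {"offset":[0,0,-0.1],"turn":[0,0,0]},
  {"offset":[0,0,-0.11],"turn":[0,0,0]},
  {"offset":[-0.03,-0.061,0],"turn":[0,0,0]},
  {"offset":[-0.05,-0.102,0],"turn":[0,0,0]},
  {"offset":[-0.05,-0.102,0],"turn":[0,0,0]},
  {"offset":[-0.05,-0.102,0],"turn":[0,0,0]},
  {"offset":[-0.05,-0.102,0],"turn":[0,0,0]},
])

```text
time_s: 26.18
tcp_pos: [0.528, 0.196, 0.1016]
eef_rot: [-3.088, 0.579, -0.001]
ft_force: [0.7, -0.7, -1.1]
finger_gap: 0.0449
grasp_force: 20.0
```

>>> arm_command([
  {"offset":[-0.05,-0.102,0],"turn":[0,0,0]},
  {"offset":[-0.05,-0.102,0],"turn":[0,0,0]},
  {"offset":[-0.05,-0.11,0],"turn":[0,0,0]},
  {"offset":[-0.01,-0.015,0],"turn":[0,0,-0.047]},
  {"offset":[0,0,0],"turn":[0,0,0]},
  {"offset":[0,0,0],"turn":[0,0,0]},
  {"offset":[0,0,0],"turn":[0,0,0]},
])

```text
time_s: 27.05
tcp_pos: [0.5165, 0.3396, 0.1011]
eef_rot: [3.112, -0.429, 0.0]
ft_force: [-0.5, -0.2, -0.2]
finger_gap: 0.0447
grasp_force: 20.0
```

```bash
python3 -c "
from h import *
to(.5161,.3402,.013,-15.6)"
```

```text
yaw -15.71 tilt [ 0.   -0.01] offset [-0.0013 -0.0013  0.2203] turn_z -0.0009 gap 0.044683120003277545 19.99972254037857 [0.51645018 0.33958359 0.10112554] 27.05
```

>>> arm_command([
  {"offset":[0,0,0.1],"turn":[0,0,0]},
  {"offset":[0,0,0.085],"turn":[0,0,0]},
  {"offset":[0,0,0.017],"turn":[0,0,0]},
  {"offset":[0,0,0.01],"turn":[0,0,0]},
  {"offset":[0,0,0.005],"turn":[0,0,0]},
  {"offset":[0,0,0.002],"turn":[0,0,0]},
  {"offset":[0,0,0],"turn":[0,0,0]},
  {"offset":[0,0,0],"turn":[0,0,0]},
])

```text
time_s: 28.05
tcp_pos: [0.5164, 0.3405, 0.0138]
eef_rot: [-3.112, 0.426, -0.001]
ft_force: [-0.2, 0.5, -1.9]
finger_gap: 0.0448
grasp_force: 20.0
```

>>> arm_command([
  {"offset":[0,0,0.002],"turn":[0,0,0]},
  {"offset":[0,0,0],"turn":[0,0,0]},
  {"offset":[0,0,0],"turn":[0,0,0]},
])

```text
time_s: 28.42
tcp_pos: [0.5164, 0.3405, 0.013]
eef_rot: [-3.112, 0.426, -0.001]
ft_force: [-1.6, 1.0, 2.0]
finger_gap: 0.0449
grasp_force: 20.0
```

>>> arm_command([
  {"offset":[0,0,0],"turn":[0,0,0]},
  {"offset":[0,0,0],"turn":[0,0,0]},
  {"offset":[0,0,0],"turn":[0,0,0]},
  {"offset":[0,0,0],"turn":[0,0,0]},
  {"offset":[0,0,-0.07],"turn":[0,0,0]},
  {"offset":[0,0,-0.1],"turn":[0,0,0]},
  {"offset":[0,0,-0.08],"turn":[0,0,0]},
  {"offset":[0,0,0],"turn":[0,0,-0.07]},
], grip=1)

```text
time_s: 29.42
tcp_pos: [0.5185, 0.3414, 0.1165]
eef_rot: [-3.133, 0.191, -0.01]
ft_force: [0.4, 0.3, -0.4]
finger_gap: 0.0919
grasp_force: 0.0
```

>>> arm_command([
  {"offset":[0,0,0],"turn":[0,0,-0.071]},
  {"offset":[0,0,0],"turn":[0,0,0]},
  {"offset":[0,0,0],"turn":[0,0,0]},
])

```text
time_s: 29.8
tcp_pos: [0.5161, 0.3403, 0.1124]
eef_rot: [3.141, 0.032, -0.0]
ft_force: [-0.1, -0.7, -0.1]
finger_gap: 0.0917
grasp_force: 0.0
```

```bash
python3 -c "
from h import *
to(.693,.1148,.115,1.3)"
```

```text
yaw 1.19 tilt [-0.02 -0.01] offset [ 0.4305  0.5728 -0.0065] turn_z -0.001 gap 0.09170262440659593 0.0 [0.51609068 0.34032435 0.11243711] 29.8
```

>>> arm_command([
  {"offset":[0.072,0.095,0],"turn":[0,0,0]},
  {"offset":[0.072,0.095,0],"turn":[0,0,0]},
  {"offset":[0.072,0.095,0],"turn":[0,0,0]},
  {"offset":[0.072,0.095,0],"turn":[0,0,0]},
  {"offset":[0.072,0.096,0],"turn":[0,0,0]},
  {"offset":[0.071,0.096,0],"turn":[0,0,0]},
  {"offset":[0,0,0],"turn":[0,0,0]},
  {"offset":[0,0,0],"turn":[0,0,0]},
])

```text
time_s: 30.8
tcp_pos: [0.6933, 0.1161, 0.1122]
eef_rot: [-3.141, -0.035, 0.002]
ft_force: [-0.2, 0.2, 0.9]
finger_gap: 0.0916
grasp_force: 0.0
```

```bash
python3 -c "
from h import *
to(.693,.1148,.009,1.3)"
```

```text
yaw 1.27 tilt [-0.06  0.03] offset [-0.0006  0.0034  0.258 ] turn_z -0.0003 gap 0.09156873954122632 0.0 [0.69333002 0.11612502 0.11220115] 30.8
```

>>> arm_command([
  {"offset":[0,0.002,0.11],"turn":[0,0,0]},
  {"offset":[0,0,0.1],"turn":[0,0,0]},
  {"offset":[0,0,0.047],"turn":[0,0,0]},
  {"offset":[0,0,0],"turn":[0,0,0]},
  {"offset":[0,0,0],"turn":[0,0,0]},
  {"offset":[0,0,0],"turn":[0,0,0]},
])

```text
time_s: 31.55
tcp_pos: [0.6955, 0.115, 0.0122]
eef_rot: [3.141, 0.036, 0.006]
ft_force: [0.3, 0.5, 0.2]
finger_gap: 0.0919
grasp_force: 0.0
```

>>> arm_command([
  {"offset":[0,0,0],"turn":[0,0,0]},
  {"offset":[0,0,0],"turn":[0,0,0]},
  {"offset":[0,0,0],"turn":[0,0,0]},
  {"offset":[0,0,0],"turn":[0,0,0]},
  {"offset":[0,0,0],"turn":[0,0,0]},
  {"offset":[0,0,0],"turn":[0,0,0]},
  {"offset":[0,0,0],"turn":[0,0,0]},
  {"offset":[0,0,0],"turn":[0,0,0]},
], grip=0, grip_force=55)

```text
time_s: 32.55
tcp_pos: [0.6938, 0.1149, 0.0097]
eef_rot: [-3.141, -0.036, 0.0]
ft_force: [0.1, -0.7, -0.4]
finger_gap: 0.0416
grasp_force: 55.0
```

>>> arm_command([
  {"offset":[0,0,-0.02],"turn":[0,0,0]},
  {"offset":[0,0,-0.05],"turn":[0,0,0]},
  {"offset":[0,0,-0.08],"turn":[0,0,0]},
  {"offset":[0,0,-0.07],"turn":[0,0,0]},
  {"offset":[0,0,0],"turn":[0,0,0]},
  {"offset":[0,0,0],"turn":[0,0,0]},
])

```text
time_s: 33.3
tcp_pos: [0.693, 0.1148, 0.0967]
eef_rot: [-3.141, -0.036, 0.003]
ft_force: [0.4, -0.4, -7.6]
finger_gap: 0.0417
grasp_force: 55.0
```

```bash
python3 -c "
from h import *
to(.5067,.2618,.1,-15.6)"
```

```text
yaw 1.33 tilt [-0.11  0.  ] offset [-0.457  -0.3782 -0.0073] turn_z 0.1411 gap 0.0417077024725619 54.97438073158264 [0.69295412 0.11480994 0.09670485] 33.3
```

>>> arm_command([
  {"offset":[-0.06,-0.05,0],"turn":[0,0,0]},
  {"offset":[-0.08,-0.066,0],"turn":[0,0,0]},
  {"offset":[-0.08,-0.066,0],"turn":[0,0,0]},
  {"offset":[-0.08,-0.066,0],"turn":[0,0,0]},
  {"offset":[-0.08,-0.066,0],"turn":[0,0,0]},
  {"offset":[-0.077,-0.064,0],"turn":[0,0,0]},
  {"offset":[0,0,0],"turn":[0,0,0.07]},
  {"offset":[0,0,0],"turn":[0,0,0.071]},
])

```text
time_s: 34.3
tcp_pos: [0.5057, 0.2618, 0.0959]
eef_rot: [3.11, -0.432, -0.005]
ft_force: [0.3, 0.3, -6.2]
finger_gap: 0.0413
grasp_force: 55.0
```

>>> arm_command([
  {"offset":[0,0,0],"turn":[0,0,0]},
  {"offset":[0,0,0],"turn":[0,0,0]},
  {"offset":[0,0,0],"turn":[0,0,0]},
])

```text
time_s: 34.67
tcp_pos: [0.5074, 0.2616, 0.0974]
eef_rot: [3.113, -0.425, -0.001]
ft_force: [0.2, 0.3, -6.5]
finger_gap: 0.0415
grasp_force: 55.0
```

```bash
python3 -c "
from h import *
to(.5067,.2618,.0137,-15.6)
c=cam('top'); save('t2.png',c)
a=cv2.imread('pics/t2.png')[180:300,70:270]; cv2.imwrite('pics/t2c.png',cv2.resize(a,(800,480),interpolation=cv2.INTER_CUBIC))"
```

```text
yaw -15.53 tilt [-0.04 -0.01] offset [-1.800e-03 -2.000e-04  2.093e-01] turn_z 0.0006 gap 0.04154973408893616 54.974393248558044 [0.50744661 0.26155428 0.09742896] 34.675
```

View pics/t2c.png

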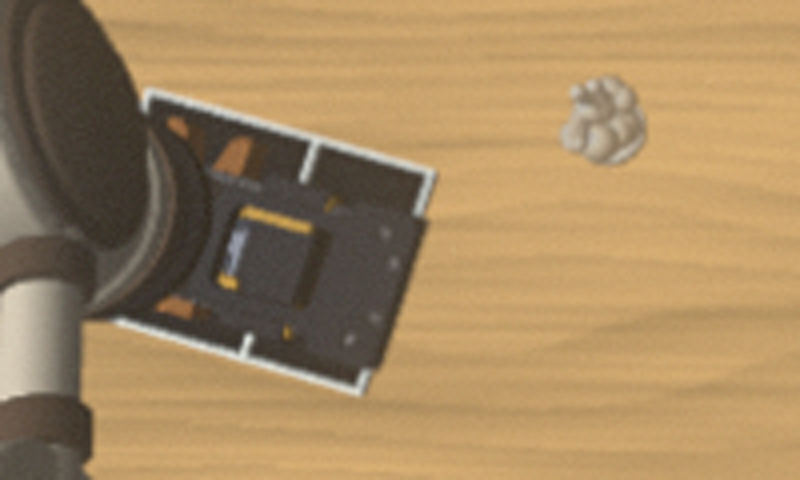

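The pin lies in the wide compartment, with its prongs at (180,125) and (235,155), and the gripper is over the narrow one. Now I lower the block.

>>> arm_command([
  {"offset":[0,0,0.08],"turn":[0,0,0]},
  {"offset":[0,0,0.08],"turn":[0,0,0]},
  {"offset":[0,0,0.025],"turn":[0,0,0]},
  {"offset":[0,0,0.012],"turn":[0,0,0]},
  {"offset":[0,0,0.007],"turn":[0,0,0]},
  {"offset":[0,0,0.003],"turn":[0,0,0]},
  {"offset":[0,0,0],"turn":[0,0,0]},
  {"offset":[0,0,0],"turn":[0,0,0]},
])

```text
time_s: 35.72
tcp_pos: [0.5079, 0.2618, 0.0154]
eef_rot: [-3.112, 0.426, -0.001]
ft_force: [0.0, -0.4, -5.7]
finger_gap: 0.0419
grasp_force: 55.0
```

>>> arm_command([
  {"offset":[0,0,0.002],"turn":[0,0,0]},
  {"offset":[0,0,0],"turn":[0,0,0]},
  {"offset":[0,0,0],"turn":[0,0,0]},
])

```text
time_s: 36.1
tcp_pos: [0.5076, 0.2618, 0.0142]
eef_rot: [3.113, -0.426, -0.0]
ft_force: [-0.6, -0.9, -6.0]
finger_gap: 0.0416
grasp_force: 55.0
```

>>> arm_command([
  {"offset":[0,0,0.003],"turn":[0,0,0]},
  {"offset":[0,0,0],"turn":[0,0,0]},
  {"offset":[0,0,0],"turn":[0,0,0]},
])

```text
time_s: 36.48
tcp_pos: [0.5078, 0.2618, 0.0137]
eef_rot: [-3.113, 0.426, -0.001]
ft_force: [-3.0, -1.3, 3.3]
finger_gap: 0.0413
grasp_force: 55.0
```

On the floor. I open only part way so the finger stays clear of the pin, then lift.

>>> arm_command([
  {"offset":[0,0,0],"turn":[0,0,0]},
  {"offset":[0,0,0],"turn":[0,0,0]},
  {"offset":[0,0,0],"turn":[0,0,0]},
  {"offset":[0,0,0],"turn":[0,0,0]},
  {"offset":[0,0,-0.03],"turn":[0,0,0]},
  {"offset":[0,0,-0.1],"turn":[0,0,0]},
  {"offset":[0,0,-0.14],"turn":[0,0,0]},
  {"offset":[0,0,-0.1],"turn":[0,0,0]},
], grip=0.6, grip_force=20)

```text
time_s: 37.48
tcp_pos: [0.5086, 0.2621, 0.1647]
eef_rot: [-3.111, 0.426, -0.006]
ft_force: [-0.0, 0.6, -0.6]
finger_gap: 0.055
grasp_force: 0.0
```

>>> arm_command([
  {"offset":[0,0.12,0],"turn":[0,0,0]},
  {"offset":[0,0.12,0],"turn":[0,0,0]},
  {"offset":[0,0.12,0],"turn":[0,0,0]},
  {"offset":[0,0.12,0],"turn":[0,0,0]},
  {"offset":[0,0.12,0],"turn":[0,0,0]},
  {"offset":[0,0,0],"turn":[0,0,0]},
  {"offset":[0,0,0],"turn":[0,0,0]},
  {"offset":[0,0,0],"turn":[0,0,0]},
])

```text
time_s: 38.48
tcp_pos: [0.4434, 0.0316, 0.1613]
eef_rot: [-3.113, 0.424, -0.001]
ft_force: [-0.8, 0.3, -0.6]
finger_gap: 0.0551
grasp_force: 0.0
```

```bash
python3 - <<'E'
from h import *
print(bot.get_state()['tcp_pos'])
T={'long_tray':(.4775,-.288,0),'short_tray':(.5192,.3066,-.272)}
c=cam('top'); save('t3.png',c); d=cam('side'); save('s3.png',d)
for n,k in(('top',c),('side',d)):
  X=cloud(k)
  for l,t in(('lacquer','long_tray'),('grit_jar','long_tray'),('tin','long_tray'),('bench_pin','short_tray'),('doming_block','short_tray'),('cast_a',None)):
    for o in bot.outline_of(n,l)[:2 if t is None else 1]:
        p=X[o['mask']&(k['range_z']>0)]; zt=np.percentile(p[:,2],95); q=p[p[:,2]>zt-.006]
        r=np.array(cv2.minAreaRect((q[:,:2]*1000).astype(np.float32))[0])/1000
        if t: x,y,a=T[t]; v=r-[x,y]; r=[np.cos(a)*v[0]+np.sin(a)*v[1],-np.sin(a)*v[0]+np.cos(a)*v[1]]
        print(n,l,round(o['p'],2),np.round(r,4),'ztop',round(zt,4))
a=cv2.imread('pics/t3.png')[120:360,60:470]; cv2.imwrite('pics/t3c.png',cv2.resize(a,(800,468),interpolation=cv2.INTER_CUBIC))
E
```

```text
[0.44337846 0.03155008 0.16126376]
top lacquer 0.61 [0.0009 0.0017] ztop 0.0841
top grit_jar 0.75 [0.0735 0.0005] ztop 0.0543
top tin 0.69 [-0.076   0.0007] ztop 0.0309
top bench_pin 0.87 [0.0007 0.032 ] ztop 0.0301
top doming_block 0.91 [-0.0003 -0.0457] ztop 0.047
top cast_a 0.79 [ 0.5587 -0.1301] ztop 0.043
top cast_a 0.56 [0.58   0.1275] ztop 0.0476
side lacquer 0.59 [-0.0436  0.1464] ztop 0.021
side grit_jar 0.38 [-0.0761  0.0007] ztop 0.0309
side tin 0.55 [-0.0758  0.0003] ztop 0.0309
side bench_pin 0.72 [-0.0002  0.0314] ztop 0.0304
side doming_block 0.95 [-0.0005 -0.0464] ztop 0.0472
side cast_a 0.57 [0.5786 0.1314] ztop 0.0483
```

View pics/t3c.png

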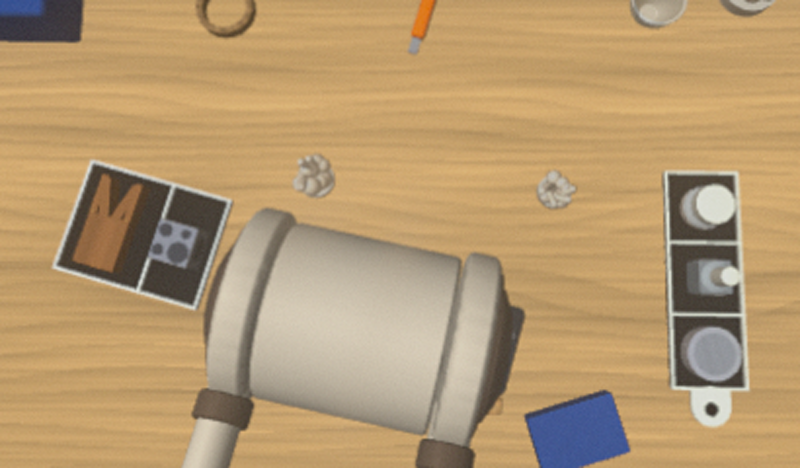

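All five things are in their right compartments (pin at 105,225, block at 177,243, jar at 712,205, bottle at 720,277, tin at 713,353). Their top heights match standing on the tray floor, and the casts have not moved.

```bash
python3 -c "
from bench import bot
print(bot.job_done())"
```

```text
the job is handed in; nothing more can be done
None
```

Both kits are made up and the job is handed in: in the last pictures all five things sat upright on the floor of their compartments and both casts were where they started; the hand-in call returned no verdict.

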